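# Close up the refilled photo-card printer

### The arm

A 6-joint arm with a two-finger parallel gripper is mounted at the origin on a cart in front of the work surface, level with it; the furniture and walls round the work are solid. World frame = base frame: x ahead of the robot, y to its left, z up, the work surface at z = 0. Lengths are in m, angles in rad, forces in N, time in s.
With the tool pointing down it reaches from about 0.325 to 0.775 m from the base axis. Payload 5.5 kg.
Tool frame: the origin (TCP) lies midway between the tips of the shut fingers; the grasp point (between the pads) lies 19 mm behind it; z points along the fingers, y is the line along which they close (so a half turn about z gives the same grasp; the last joint's range is limited). The gripper opens to 85 mm and grips with 20 to 120 N. Pads are 22 mm wide; open, the fingers measure 114 mm over their backs; the gripper's body (76 mm by 85 mm) begins 54 mm behind the grasp point. The pads swing forward as they close: fully open they stand 13 mm farther back than shut.
Start: joints at [-1.307, 0.091, 1.231, -0, 1.82, -0.057], TCP at [0.189, -0.569, 0.231] pointing down, gripper open.
Joint ranges: [-2.87, 2.87], [-0.86, 2.18], [0.17, 2.46], [-1.51, 4.65], [0.06, 2.69], [-2.65, 2.65]. Speed limits (rad/s): [2.57, 2.57, 3.01, 3.14, 3.14, 3.14].

### API

Orientations are given as a unit quaternion [w, x, y, z].
In Python, from cell import monitor, optics, r gives the robot as it stands.
- The arm moves only by the shell command python3 -m creep 'ROWS' [OPENING] [FORCE]. ROWS is JSON, a list of rows, each a list of 6 numbers: the shift along the world's x, y, z in m, then the turn, a rotation vector about the world's x, y, z in rad. In form: [[tx, ty, tz, rx, ry, rz], ...]. A call has exactly 10 rows; each row is the pose to reach, as a shift and turn from the pose commanded when the call began; what a row does not reach only later rows make up. A row lasts 1/8 s, in which the tool goes at most 62.5 mm and 10.7 degrees, less where a joint would pass 70% of its speed; a pose out of reach is approached as far as the arm can. A call with a gripper value outside its range is refused whole. OPENING is the opening, from 0 (shut) to 1 (fully open), set as the call begins (- or left out, the last holds). The fingers move at their own pace and stop on an object; FORCE is the grip in N (left out, the last holds). Time passes only in rows, so rows that repeat a pose let the fingers close, or fill a call up. It gives the time, the measured TCP pose, the force, the opening and the grip force at its end, in the units of the state.
- monitor.read_state(): the state, without advancing time (a new reading comes with each control period).
- optics.snapshot(name): name is "scene" or "top" or "wrist"; returns a dict with "image" (480x640x3 uint8, red, green, blue), "z_map" (480x640 float32, m along the optical axis (not along the pixel's ray), 0 where there is no reading), "camera_matrix" (3x3 intrinsics, pixels), "cam_to_world" (4x4, takes a point from camera to world coordinates). Camera axes: x right, y down, z forward; pixel columns grow to the right and rows downward; lengths in m; the calibration is good to about 2 mm. A picture is of the moment at which its call begins.
- r.hand_in(): hands the job in; it is judged then, once.
Trained networks look in a picture, given as the dict that the camera call returned (one of the last four; its "shot" number tells which), for a name from the list of things; names that differ only in an ending like _2 or _b are one class to them, and where a whole thing is asked for, a point or a joint stands for the part that bears it (a point fixed in the world has none). Each returns a list of dicts, best first, with "p" (0 to 1); they miss things now and then, are a little off and sometimes report something else, mostly with a low value. They report only what shows in the picture. A call takes as long as a camera call.
- optics.boxes_of(picture, label): "at" ([column, row] as shares, 0 to 1, of the picture: columns of its width, rows of its height, amid what is visible of it).
- optics.outline_of(picture, label): "region" (480x640 bool, what is visible of it) and "at" ([column, row] as shares, 0 to 1, of the picture: columns of its width, rows of its height, amid what is visible of it).
The state is a dict: "t": time; "q": joint angles; "dq": joint speeds; "effort": joint torques, N m; "tool_pos": TCP position; "tool_rot": TCP orientation; "force": force on the tool from outside, world axes, zero at the start; "ft_torque": the same for the moment, N m; "finger_gap": finger opening in m; "grasp_force": force on a finger pad.
Only numpy, scipy, OpenCV 4.12 (cv2) and the standard library are available. Lean on these libraries where they do the work, as an engineer would, in place of code of your own. Each camera call takes 0.05 s, during which the arm holds its last target. There are 200 camera calls.

### The job

The small photo-card printer has been refilled, but its tray still stands out and the card stack lies askew in it. Pushing with the fingertips only, move the tray's sliding side guide up against the cards until they lie square and snug between the guide and the fixed fence, then push the tray fully home until it snaps in, and then press the round button on top of the printer. Do not touch the cards themselves (fingerprints spoil the print), lift nothing, and leave the other things on the desk as they are.

Things in the scene. Friction and masses are not known exactly. Their poses are not given: they have to be found in the camera images.
- printer: White photo-card printer, fixed to the desk: 200 mm deep (x) x 220 wide (y) x 90 high. Origin: centre of its underside; x points to its back, y to its left, z up. Its front face, with the tray slot (170 mm wide, up to 63 mm), is the plane x = -0.10. Left of it a big monitor reaches from about x 0.65, y 0.7 to x 0.5, y 0.1 of the room: swing the arm round in front of it
- tray (a joint): How far the tray stands out, m: 0 fully home (its panel's outer face then at x = -0.112 of the printer, 12 mm proud of the printer's front), 0.125 out to its stop; slides along the printer's x, starts 0.110 to 0.125 out. About 1.5 N friction, stays where left; over the last 12 mm of the way in a sprung catch resists with up to about 7 N, then snaps the tray home
- tray_front (a point): Middle of the outer (robot-side) face of the tray's front panel, 34 mm above the desk. The panel is 166 mm wide, 12 mm thick, from 5 to 62 mm above the desk. Behind it the tray floor is 8 mm above the desk, the fixed fence on the tray's left (+y) has its inner face at y = +0.068 of the printer and is 26 mm high, the right wall at y = -0.078 is only 17 mm high
- guide (a joint): How far the side guide has been slid across the tray towards the fixed fence (the printer's +y), m: 0 widest, starts 0 to 0.010; 0.037 when the squared stack is snug between guide and fence. About 1.2 N friction; stays where it is left; it rides along with the tray
- guide_tab (a point): On the guide's upright tab: middle of its outer face (the side away from the cards, the printer's -y side), 42 mm above the desk. The tab is 36 mm long (x), 6 mm thick, its top 55 mm above the desk; its ribbed outer face is pushed towards +y of the printer. The guide's low plate against the cards is 90 mm long, its top 26 mm above the desk. It is 60 mm behind the tray's front
- cards: Loose stack of blank white photo cards, one block 127 mm (along the printer's x) x 89 mm (y) x 10 mm, 0.13 kg, lying on the tray floor, skewed by up to 5 degrees. Origin: centre of its underside, axes as the printer's when square. It is not to be touched by the robot
- confirm (a joint): Travel of the round spring button, m: 0 released, 0.004 fully down; moves straight down and is down at about 4 N
- confirm_top (a point): Centre of the button's top face (released), 101 mm above the desk, button diameter 22 mm, in a black collar 38 mm across whose top is 8 mm lower; on the printer's top 50 mm behind its front face, left of the dark control panel
- loupe: Bystander: black round stand magnifier, 50 mm across, 36 mm high, left of the tray. Origin: centre of its underside
- dust_brush: Bystander: flat wooden brush, 166 x 23 x 9 mm, right of the tray. Origin: centre of its underside
- colour_target: Bystander: long flat colour reference bar, 190 x 34 x 10 mm, lying beside the printer on its left. Origin: centre of its underside
- disk: Bystander: black portable disk, 115 x 76 x 14 mm, lying on top of the printer at the rear. Origin: centre of its underside
- stapler: Bystander: red desk stapler, 131 x 34 x 46 mm, on the desk to the right. Origin: centre of its underside
- note_block: Bystander: yellow note block, 81 x 81 x 22 mm, on the desk front left of the printer. Origin: centre of its underside

How it is judged:
By the outcome, as a careful person would: the job done as asked, in the order asked, and still so for the second after the job is handed in, with the robot touching nothing.
It also fails if it takes over 58 s, if anything falls off the work surface, if the arm or the gripper's body presses on something with over 40 N, if the wrist force passes 120 N, or if a joint passes its speed limit or range.

## Working session

There is one attempt and no reset: what is moved stays moved. The work goes in short steps, Python scripts to look and compute and a shell command to move; the robot and the scene stay as the last step left them, time stands still between calls to the robot, and variables do not carry over. Pictures are saved under pics/ and viewed, at most 10 in all, crops included, and the job is handed in when it is done.

```bash
mkdir -p pics; ls; cat > h.py <<'E'
import numpy as np, cv2
from cell import monitor, optics, r
def pts(s,m):
    v,u=np.nonzero(m&(s["z_map"]>0)); z=s["z_map"][v,u]; K=s["camera_matrix"]
    P=np.c_[(u-K[0,2])/K[0,0]*z,(v-K[1,2])/K[1,1]*z,z,np.ones(len(z))]
    return (P@s["cam_to_world"].T)[:,:3]
def save(s,n): cv2.imwrite("pics/"+n,s["image"][:,:,::-1])
E
python3 - <<'E'
from h import *
np.set_printoptions(precision=4,suppress=True)
a=optics.snapshot("scene");b=optics.snapshot("top")
cv2.imwrite("pics/a.png",np.hstack([cv2.resize(x["image"],(400,300)) for x in(a,b)])[:,:,::-1])
save(b,"top.png")
for n in ["printer","tray","tray_front","guide","guide_tab","cards","confirm","confirm_top","loupe","dust_brush","colour_target","note_block","stapler"]:
    for nm,s in(("scene",a),("top",b)):
        o=optics.outline_of(s,n)
        if o:
            p=pts(s,o[0]["region"]); at=np.array(o[0]["at"])*[640,480]
            print(n,nm,round(o[0]["p"],2),at.round(),len(p),np.median(p,0) if len(p) else '',np.percentile(p,2,axis=0) if len(p) else '',np.percentile(p,98,axis=0) if len(p) else '')
print(monitor.read_state())
E
```

```text
pics
printer scene 0.73 [282. 281.] 8048 [ 0.6899 -0.1858  0.0856] [ 0.5    -0.3262  0.0048] [ 0.8305 -0.1047  0.095 ]
printer top 0.27 [371. 256.] 156 [ 0.5687 -0.3039  0.026 ] [ 0.5373 -0.3127  0.006 ] [ 0.6074 -0.2951  0.0564]
tray scene 0.85 [329. 244.] 1657 [ 0.5197 -0.2636  0.025 ] [ 0.493  -0.3384  0.0022] [ 0.5951 -0.1761  0.0641]
tray top 0.77 [362. 266.] 2350 [ 0.5501 -0.2874  0.0093] [ 0.4901 -0.3341  0.0011] [ 0.6328 -0.17    0.063 ]
tray_front scene 0.68 [331. 245.] 1581 [ 0.5188 -0.2636  0.0258] [ 0.4931 -0.3363  0.0049] [ 0.5927 -0.1766  0.0635]
tray_front top 0.58 [360. 262.] 2391 [ 0.5517 -0.2871  0.0093] [ 0.4892 -0.334   0.0009] [ 0.6347 -0.1679  0.0634]
guide scene 0.51 [304. 238.] 214 [ 0.5676 -0.3054  0.0265] [ 0.5325 -0.3125  0.0085] [ 0.5948 -0.2984  0.0558]
guide top 0.54 [370. 259.] 185 [ 0.5635 -0.3055  0.0251] [ 0.5281 -0.3156  0.0054] [ 0.6031 -0.2956  0.0565]
guide_tab scene 0.71 [304. 236.] 213 [ 0.5682 -0.3054  0.0269] [ 0.5366 -0.3178  0.0078] [ 0.5955 -0.2984  0.0559]
guide_tab top 0.74 [368. 257.] 122 [ 0.5651 -0.3047  0.0308] [ 0.5396 -0.3127  0.00
[... 1264 characters left out ...]
ler scene 0.51 [273. 191.] 282 [ 0.5638 -0.5025  0.0364] [ 0.5389 -0.5505  0.0039] [ 0.5811 -0.4835  0.0489]
stapler top 0.72 [479. 250.] 863 [ 0.5776 -0.5412  0.039 ] [ 0.542  -0.5992 -0.0004] [ 0.6197 -0.4871  0.0477]
{'t': 1.4, 'q': array([-1.3067,  0.0911,  1.2307,  0.    ,  1.8198, -0.0567]), 'dq': array([-0.0005,  0.0009, -0.0006,  0.0002, -0.0006, -0.0001]), 'effort': array([  0.0003, -45.8465, -41.8081,  -0.0001,   0.001 ,   0.    ]), 'tool_pos': array([ 0.1892, -0.5694,  0.2313]), 'tool_rot': array([-0.    ,  0.9872,  0.1597,  0.    ]), 'force': array([-0.1196, -0.0574, -0.2534]), 'ft_torque': array([-0.0222, -0.0379,  0.03  ]), 'grasp_force': 0.0, 'finger_gap': 0.08518207333145268}
```

View picture.

View pics/top.png

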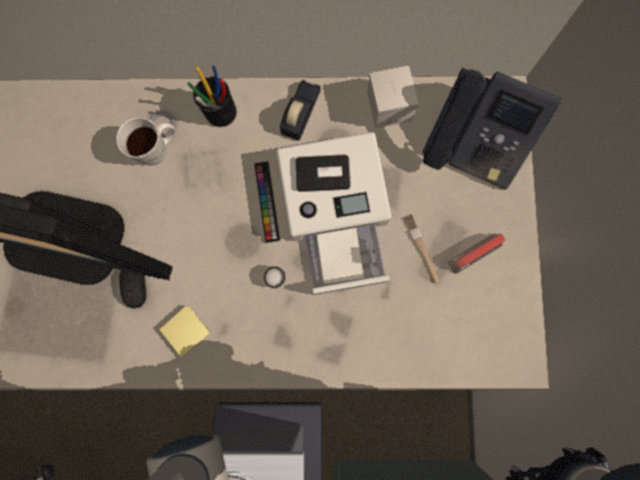

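```bash
python3 - <<'E'
from h import *
np.set_printoptions(precision=4,suppress=True)
b=optics.snapshot("top")
P=pts(b,np.ones((480,640),bool))
# panel top: z~.062 in front of printer
def rect(m,n):
    p=P[m][:,:2]; (c,wh,a)=cv2.minAreaRect((p*1000).astype(np.float32)); print(n,len(p),np.array(c),np.array(wh),a)
    l=cv2.fitLine((p*1000).astype(np.float32),cv2.DIST_HUBER,0,.01,.01).ravel(); print(np.degrees(np.arctan2(l[1],l[0])),l)
x,y,z=P.T
roi=(y>-.37)&(y<-.13)&(x>.45)
rect(roi&(x<.53)&(abs(z-.062)<.006),"panel top")
rect(roi&(x>.53)&(x<.61)&(abs(z-.055)<.005),"tab top")
rect((y>-.4)&(y<-.08)&(x>.59)&(x<.9)&(abs(z-.09)<.005),"printer top")
rect(roi&(x>.53)&(x<.61)&(abs(z-.026)<.003)&(y>-.24),"fence top")
rect(roi&(abs(z-.018)<.003)&(x>.5)&(y>-.285)&(y<-.197),"cards")
E
```

```text
panel top 433 [ 504.126  -261.4509] [ 12.4924 165.5116] 9.850253105163574
-80.2472 [   0.1694   -0.9855  504.2036 -261.2308]
tab top 48 [ 592.9288 -227.2785] [183.2767  31.6922] 71.44342803955078
76.19504 [   0.2386    0.9711  571.1458 -288.7611]
printer top 6818 [ 756.1134 -264.5351] [260.8468 310.3882] 9.443160057067871
-42.761276 [   0.7342   -0.6789  703.0866 -232.0578]
fence top 63 [ 587.7629 -189.8432] [91.4077 70.4016] 32.763851165771484
10.58849 [   0.983     0.1838  567.6779 -179.6242]
cards 1481 [ 767.5461 -240.8418] [ 86.7139 511.3759] 89.9424057006836
-0.6922438 [   0.9999   -0.0121  585.1605 -239.8318]
```

The top view shows the printer at about (330,185), yawed about 9.8°. The tray panel is the white bar near (350,285), the tab is at (368,257) and the button at (307,210). I'll move above the outer side of the tab with the fingers shut.

```bash
python3 -m creep '[[0.04,0.025,0,0,0,-0.02],[0.09,0.055,0,0,0,-0.04],[0.14,0.085,0,0,0,-0.06],[0.19,0.115,-0.01,0,0,-0.08],[0.24,0.145,-0.02,0,0,-0.10],[0.29,0.175,-0.04,0,0,-0.12],[0.34,0.205,-0.06,0,0,-0.14],[0.37,0.225,-0.07,0,0,-0.15],[0.382,0.234,-0.08,0,0,-0.15],[0.382,0.234,-0.08,0,0,-0.15]]' 0
python3 - <<'E'
from h import *
np.set_printoptions(precision=4,suppress=True)
w=optics.snapshot("wrist");save(w,"w1.png")
P=pts(w,np.ones((480,640),bool)); x,y,z=P.T
O=np.array([.4982,-.2623]);ex=np.array([.9855,.169]);ey=np.array([-.169,.9855])
u=(P[:,:2]-O)@ex;v=(P[:,:2]-O)@ey
m=(u>.03)&(u<.09)&(v>-.075)&(v<-.02)&(z>.045)&(z<.06)
print(m.sum(), np.percentile(u[m],[2,50,98]) if m.any() else 0,np.percentile(v[m],[2,50,98]) if m.any() else 0)
print(monitor.read_state()["tool_pos"])
E
```

```text
t: 2.7
tool_pos: [0.5709, -0.335, 0.15]
tool_rot: [-0.0, 0.996, 0.086, -0.001]
force: [-1.6, -0.0, 0.1]
finger_gap: 0.0002
grasp_force: 0.0
608 [0.0458 0.0642 0.0799] [-0.0597 -0.0569 -0.0533]
[ 0.5704 -0.336   0.1511]
```

View pics/w1.png

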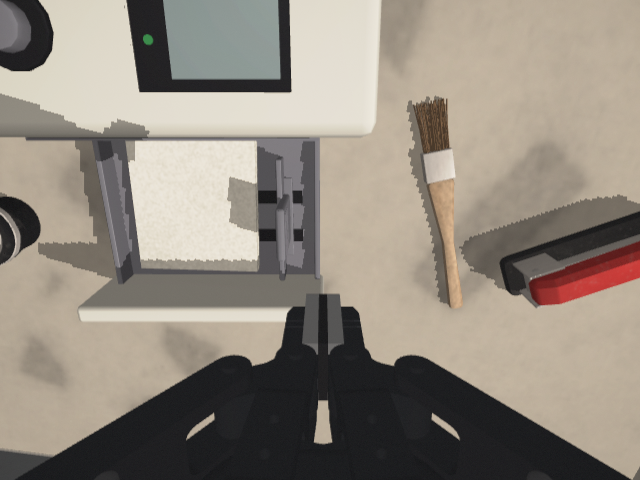

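The wrist view shows the tab at about (285,210), and the finger tips at (323,300) are still on its outer side. Next I descend beside the tab.

```bash
python3 -m creep '[[0.004,0.001,-0.02,0,0,0],[0.004,0.001,-0.04,0,0,0],[0.004,0.001,-0.06,0,0,0],[0.004,0.001,-0.08,0,0,0],[0.004,0.001,-0.10,0,0,0],[0.004,0.001,-0.112,0,0,0],[0.004,0.001,-0.112,0,0,0],[0.003,0.006,-0.112,0,0,0],[0.002,0.011,-0.112,0,0,0],[0.002,0.011,-0.112,0,0,0]]' 
python3 - <<'E'
from h import *
w=optics.snapshot("wrist");save(w,"w2.png")
print(monitor.read_state()["force"])
E
```

```text
t: 4.0
tool_pos: [0.5736, -0.324, 0.0402]
tool_rot: [0.0, 0.996, 0.086, 0.001]
force: [0.5, -0.2, -0.7]
finger_gap: -0.0002
grasp_force: 0.0
[0.023364   0.80443278 1.04854324]
```

View pics/w2.png

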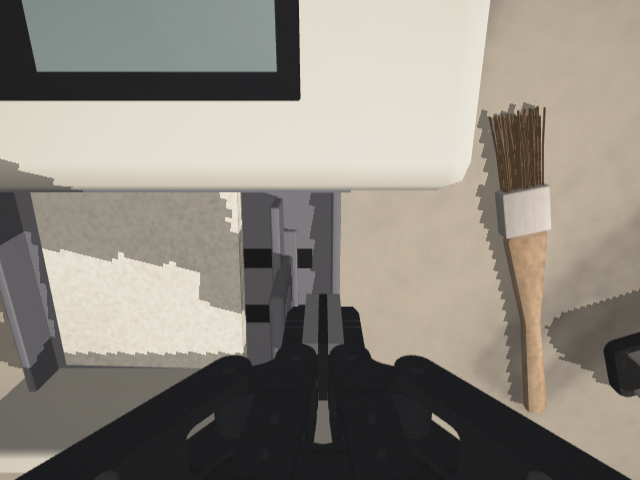

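The tips at (323,320) are just short of the tab at (285,290), and the gap to the cards is clear. I'll push along the printer's +y.

```bash
python3 -m creep '[[0,0.003,0,0,0,0],[-0.001,0.006,0,0,0,0],[-0.0015,0.009,0,0,0,0],[-0.002,0.012,0,0,0,0],[-0.0025,0.015,0,0,0,0],[-0.003,0.0175,0,0,0,0],[-0.0034,0.02,0,0,0,0],[-0.0038,0.0225,0,0,0,0],[-0.0042,0.025,0,0,0,0],[-0.0042,0.025,0,0,0,0]]' 
python3 - <<'E'
from h import *
w=optics.snapshot("wrist");save(w,"w3.png")
print(monitor.read_state()["force"])
P=pts(w,np.ones((480,640),bool)); z=P[:,2]
O=np.array([.4982,-.2623]);ex=np.array([.9855,.169]);ey=np.array([-.169,.9855])
u=(P[:,:2]-O)@ex;v=(P[:,:2]-O)@ey
T=monitor.read_state()["tool_pos"][:2]-O; print("tcp uv",T@ex,T@ey)
m=(u>.07)&(u<.09)&(v>-.07)&(v<0)&(z>.045)&(z<.06)
print(m.sum(),np.percentile(v[m],[2,50,98]) if m.any() else 0)
E
```

```text
t: 5.3
tool_pos: [0.5689, -0.2991, 0.0392]
tool_rot: [-0.0, 0.996, 0.085, -0.0]
force: [0.2, -0.5, -0.0]
finger_gap: -0.0001
grasp_force: 0.4
[ 0.08468006 -1.2254662   0.54639286]
tcp uv 0.06338898510827616 -0.04821202353550842
1883 [-0.06035312 -0.04162702 -0.02896243]
```

View pics/w3.png

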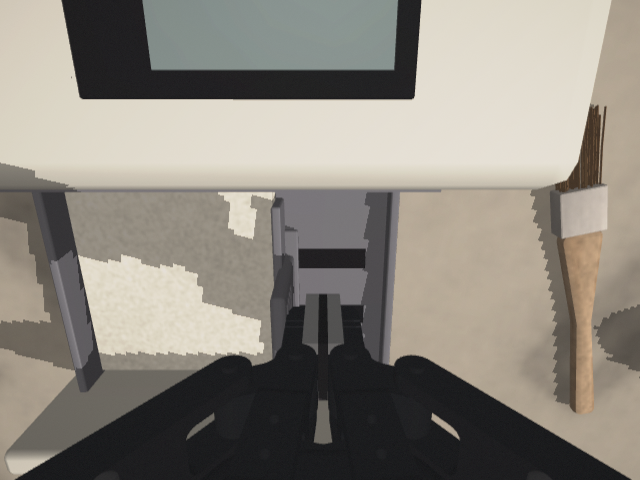

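The guide has moved about 24 mm and now touches the cards, with its plate at column 280. I'll continue in small steps and watch the force.

```bash
python3 -m creep '[[0,0.001,0,0,0,0],[-0.0002,0.0015,0,0,0,0],[-0.0003,0.002,0,0,0,0],[-0.0004,0.0025,0,0,0,0],[-0.0005,0.003,0,0,0,0],[-0.0006,0.0035,0,0,0,0],[-0.0007,0.004,0,0,0,0],[-0.0008,0.0045,0,0,0,0],[-0.0008,0.005,0,0,0,0],[-0.0008,0.005,0,0,0,0]]' 
python3 - <<'E'
from h import *
np.set_printoptions(precision=4,suppress=True)
for i in range(2):
    w=optics.snapshot("top"); print(monitor.read_state()["force"])
w=optics.snapshot("wrist");save(w,"w4.png")
P=pts(w,np.ones((480,640),bool)); z=P[:,2]
O=np.array([.4982,-.2623]);ex=np.array([.9855,.169]);ey=np.array([-.169,.9855])
u=(P[:,:2]-O)@ex;v=(P[:,:2]-O)@ey
# profile across y: z per v bin, over u in .085-.105
for u0 in(.03,.08,.1):
  for v0 in np.arange(-.04,.09,.004):
    m=(abs(u-u0)<.008)&(abs(v-v0)<.002)
    print("%.3f:%.0f"%(v0,1000*np.median(z[m]) if m.sum()>3 else -1),end=' ')
  print()
E
```

```text
t: 6.6
tool_pos: [0.5681, -0.2948, 0.0392]
tool_rot: [0.0, 0.996, 0.085, -0.0]
force: [0.7, -3.5, -0.6]
finger_gap: 0.0001
grasp_force: 2.0
[ 0.6704 -3.9762 -0.7694]
[ 0.1923 -4.1268 -2.2385]
-0.040:-1 -0.036:-1 -0.032:-1 -0.028:-1 -0.024:-1 -0.020:19 -0.016:19 -0.012:19 -0.008:19 -0.004:19 -0.000:19 0.004:19 0.008:19 0.012:19 0.016:19 0.020:19 0.024:19 0.028:19 0.032:19 0.036:19 0.040:19 0.044:19 0.048:19 0.052:19 0.056:19 0.060:19 0.064:19 0.068:25 0.072:27 0.076:-1 0.080:-1 0.084:-1 0.088:2 
-0.040:98 -0.036:112 -0.032:112 -0.028:113 -0.024:90 -0.020:95 -0.016:96 -0.012:100 -0.008:106 -0.004:112 -0.000:115 0.004:116 0.008:119 0.012:121 0.016:20 0.020:19 0.024:19 0.028:19 0.032:19 0.036:19 0.040:19 0.044:19 0.048:19 0.052:19 0.056:19 0.060:19 0.064:19 0.068:25 0.072:27 0.076:-1 0.080:-1 0.084:-1 0.088:2 
-0.040:10 -0.036:9 -0.032:9 -0.028:10 -0.024:27 -0.020:19 -0.016:19 -0.012:19 -0.008:19 -0.004:19 -0.000:19 0.004:19 0.008:19 0.012:19 0.016:19 0.020:19 0.024:19 0.028:19 0.032:19 0.036:19 0.040:19 0.044:19 0.048:19 0.052:19 0.056:19 0.060:19 0.064:19 0.068:25 0.072:27 0.076:-1 0.080:-1 0.084:-1 0.088:2
```

View pics/w4.png

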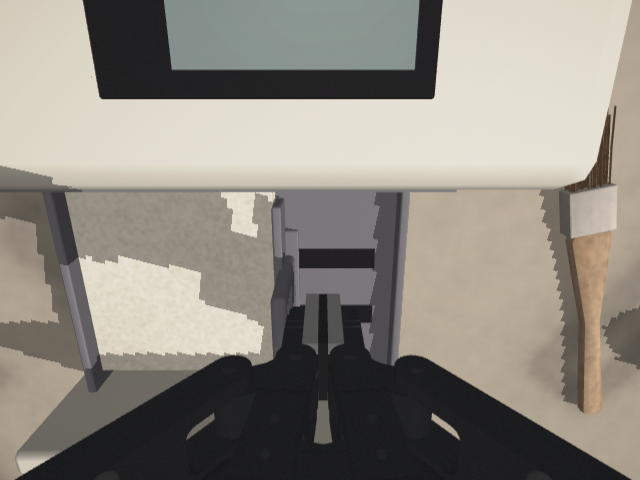

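The cards now span the full width between guide and fence, and the force is rising. I'll make one small confirming push.

```bash
python3 -m creep '[[0,0.0005,0,0,0,0],[0,0.001,0,0,0,0],[-0.0001,0.0015,0,0,0,0],[-0.0002,0.002,0,0,0,0],[-0.0002,0.002,0,0,0,0],[-0.0002,0.002,0,0,0,0],[-0.0002,0.002,0,0,0,0],[-0.0002,0.002,0,0,0,0],[-0.0002,0.002,0,0,0,0],[-0.0002,0.002,0,0,0,0]]'
```

```text
t: 8.0
tool_pos: [0.5681, -0.2944, 0.0393]
tool_rot: [0.002, 0.996, 0.085, 0.0]
force: [0.6, -10.0, -4.2]
finger_gap: 0.0003
grasp_force: 5.1
```

```bash
python3 -m creep '[[0.0008,-0.005,0,0,0,0],[0.0016,-0.01,0,0,0,0],[0.0016,-0.01,0.02,0,0,0],[0.0016,-0.01,0.05,0,0,0],[0.0016,-0.01,0.08,0,0,0],[0,-0.005,0.09,0,0,0],[-0.04,0.008,0.09,0,0,0],[-0.08,0.019,0.09,0,0,0],[-0.107,0.026,0.09,0,0,0],[-0.107,0.026,0.09,0,0,0]]'
python3 - <<'E'
from h import *
np.set_printoptions(precision=4,suppress=True)
w=optics.snapshot("wrist");save(w,"w5.png")
print(monitor.read_state()["tool_pos"])
P=pts(w,np.ones((480,640),bool)); x,y,z=P.T
m=(x>.46)&(x<.54)&(y>-.36)&(y<-.16)&(abs(z-.062)<.004)
c,wh,a=cv2.minAreaRect((P[m][:,:2]*1000).astype(np.float32));print(m.sum(),c,wh,a)
O=np.array([.4982,-.2623]);ex=np.array([.9855,.169]);ey=np.array([-.169,.9855])
u=(P[:,:2]-O)@ex;v=(P[:,:2]-O)@ey
for u0 in(.03,.05,.07,.09):
  for v0 in np.arange(-.05,-.01,.002):
    m=(abs(u-u0)<.005)&(abs(v-v0)<.001)
    print("%.3f:%.0f"%(v0,1000*np.median(z[m]) if m.sum()>3 else -1),end=' ')
  print()
E
```

```text
t: 9.25
tool_pos: [0.4598, -0.2656, 0.1294]
tool_rot: [-0.0, 0.996, 0.085, 0.0]
force: [1.4, 0.1, -0.5]
finger_gap: -0.0001
grasp_force: 0.0
[ 0.4607 -0.2659  0.1295]
6674 (506.4239196777344, -261.8744201660156) (11.925029754638672, 165.46591186523438) 9.74964427947998
-0.050:10 -0.048:10 -0.046:10 -0.044:10 -0.042:9 -0.040:9 -0.038:9 -0.036:9 -0.034:10 -0.032:10 -0.030:10 -0.028:10 -0.026:28 -0.024:28 -0.022:23 -0.020:19 -0.018:19 -0.016:19 -0.014:19 -0.012:20 
-0.050:10 -0.048:10 -0.046:10 -0.044:10 -0.042:10 -0.040:10 -0.038:10 -0.036:-1 -0.034:-1 -0.032:-1 -0.030:55 -0.028:56 -0.026:56 -0.024:43 -0.022:22 -0.020:19 -0.018:20 -0.016:19 -0.014:19 -0.012:19 
-0.050:10 -0.048:10 -0.046:10 -0.044:10 -0.042:9 -0.040:10 -0.038:10 -0.036:-1 -0.034:-1 -0.032:-1 -0.030:55 -0.028:56 -0.026:57 -0.024:44 -0.022:24 -0.020:19 -0.018:19 -0.016:19 -0.014:19 -0.012:19 
-0.050:10 -0.048:9 -0.046:9 -0.044:9 -0.042:9 -0.040:9 -0.038:9 -0.036:9 -0.034:10 -0.032:10 -0.030:13 -0.028:12 -0.026:28 -0.024:28 -0.022:25 -0.020:19 -0.018:19 -0.016:19 -0.014:19 -0.012:19
```

View pics/w5.png

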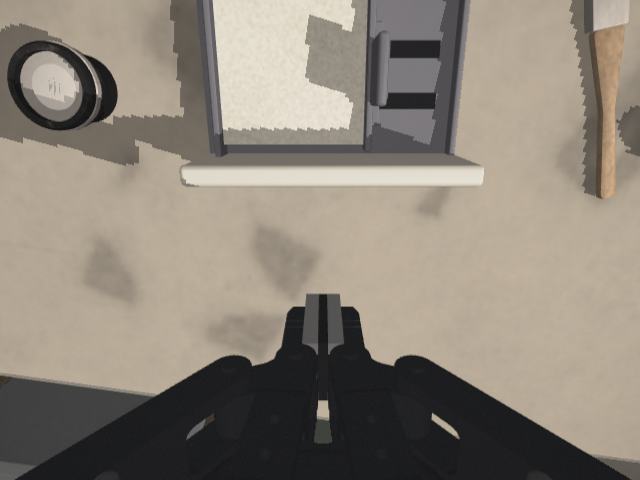

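The cards lie square and the guide plate is flush at column 367. The panel centre is at about (0.5005,-0.263). I'll descend in front of it and push.

```bash
python3 -m creep '[[0.0007,-0.004,-0.03,0,0,0],[0.0007,-0.004,-0.06,0,0,0],[0.0007,-0.004,-0.09,0,0,0],[0.0105,-0.0023,-0.091,0,0,0],[0.0204,-0.0006,-0.091,0,0,0],[0.0263,0.0004,-0.091,0,0,0],[0.0322,0.0014,-0.091,0,0,0],[0.04,0.0028,-0.091,0,0,0],[0.05,0.0045,-0.091,0,0,0],[0.06,0.0062,-0.091,0,0,0]]'
python3 -m creep '[[0.0099,0.0017,0,0,0,0],[0.0197,0.0034,0,0,0,0],[0.0296,0.0051,0,0,0,0],[0.0394,0.0068,0,0,0,0],[0.0493,0.0085,0,0,0,0],[0.0571,0.0098,0,0,0,0],[0.0631,0.0108,0,0,0,0],[0.067,0.0115,0,0,0,0],[0.067,0.0115,0,0,0,0],[0.067,0.0115,0,0,0,0]]'
python3 - <<'E'
from h import *
w=optics.snapshot("wrist");save(w,"w6.png");t=optics.snapshot("top")
np.set_printoptions(precision=4,suppress=True)
P=pts(t,np.ones((480,640),bool)); x,y,z=P.T
m=(x>.54)&(x<.625)&(y>-.36)&(y<-.13)&(abs(z-.062)<.005)
print(m.sum(),np.median(P[m],0)); print(monitor.read_state()["force"])
E
```

```text
t: 10.55
tool_pos: [0.5217, -0.2602, 0.0384]
tool_rot: [0.0, 0.996, 0.085, 0.0]
force: [-2.3, -1.2, 1.0]
finger_gap: -0.0001
grasp_force: 0.9
t: 11.8
tool_pos: [0.5881, -0.2486, 0.0381]
tool_rot: [-0.0, 0.996, 0.085, 0.0]
force: [-1.3, -1.0, 1.2]
finger_gap: 0.0001
grasp_force: 0.4
51 [ 0.5922 -0.1727  0.0603]
[-0.6191 -0.6386 -0.5146]
```

View pics/w6.png

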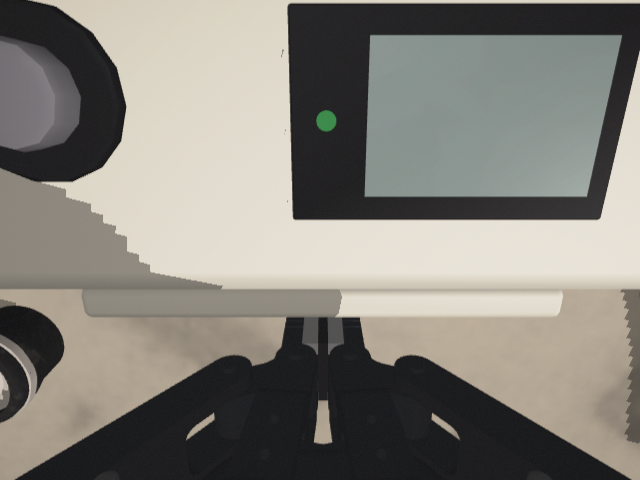

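The panel at (320,303) is almost home. Now I'll push it through the catch.

```bash
python3 -m creep '[[0.002,0.0003,0,0,0,0],[0.0039,0.0007,0,0,0,0],[0.0059,0.001,0,0,0,0],[0.0079,0.0014,0,0,0,0],[0.0099,0.0017,0,0,0,0],[0.0118,0.002,0,0,0,0],[0.0128,0.0022,0,0,0,0],[0.0138,0.0024,0,0,0,0],[0.0138,0.0024,0,0,0,0],[0.0138,0.0024,0,0,0,0]]'
```

```text
t: 13.15
tool_pos: [0.5986, -0.2468, 0.0382]
tool_rot: [-0.0, 0.996, 0.085, -0.004]
force: [-18.1, 0.5, 6.9]
finger_gap: 0.0002
grasp_force: 8.1
```

Stopped hard at 18 N, well above the catch force, so the tray is home. I'll back off, rise and take a look at both the tray and the button.

```bash
python3 -m creep '[[-0.02,-0.003,0,0,0,0],[-0.04,-0.006,0,0,0,0],[-0.05,-0.008,0.02,0,0,0],[-0.05,-0.008,0.06,0,0,0],[-0.05,0,0.1,0,0,0],[-0.04,0.03,0.12,0,0,0],[-0.02,0.06,0.12,0,0,0],[-0.005,0.072,0.12,0,0,0],[-0.005,0.072,0.12,0,0,0],[-0.005,0.072,0.12,0,0,0]]'
python3 - <<'E'
from h import *
np.set_printoptions(precision=4,suppress=True)
w=optics.snapshot("wrist");save(w,"w7.png");print(monitor.read_state()["tool_pos"])
for f in (optics.outline_of(w,"confirm"),optics.outline_of(w,"confirm_top")):
    for o in f[:1]:
        p=pts(w,o["region"]); q=p[p[:,2]>.098]
        print(o["p"],np.array(o["at"])*[640,480],np.median(p,0),q.mean(0),(q.min(0)+q.max(0))/2,np.ptp(q,axis=0))
P=pts(w,np.ones((480,640),bool)); x,y,z=P.T
m=(x>.56)&(x<.64)&(y>-.36)&(y<-.13)&(abs(z-.062)<.003)
n=(x>.58)&(x<.66)&(y>-.36)&(y<-.13)&(z>.083)
ex=np.array([.9855,.169])
print("panel front",np.percentile(P[m][:,:2]@ex,[2,50,98]),"printer front",np.percentile(P[n][:,:2]@ex,[.5,1,2,4]))
E
```

```text
t: 14.4
tool_pos: [0.5964, -0.1751, 0.1578]
tool_rot: [0.0, 0.996, 0.085, -0.001]
force: [-0.3, 0.3, -0.2]
finger_gap: 0.0
grasp_force: 0.0
[ 0.5963 -0.1753  0.1579]
0.73 [338.496 141.984] [ 0.6617 -0.1722  0.1022] [ 0.6616 -0.1722  0.1021] [ 0.6613 -0.1724  0.1013] [0.0212 0.0215 0.0061]
0.57 [340.672 142.512] [ 0.6616 -0.172   0.1022] [ 0.6615 -0.1722  0.1021] [ 0.6613 -0.1722  0.1013] [0.0212 0.0212 0.0061]
panel front [0.5611 0.5638 0.566 ] printer front [0.5508 0.5513 0.5517 0.5523]
```

View pics/w7.png

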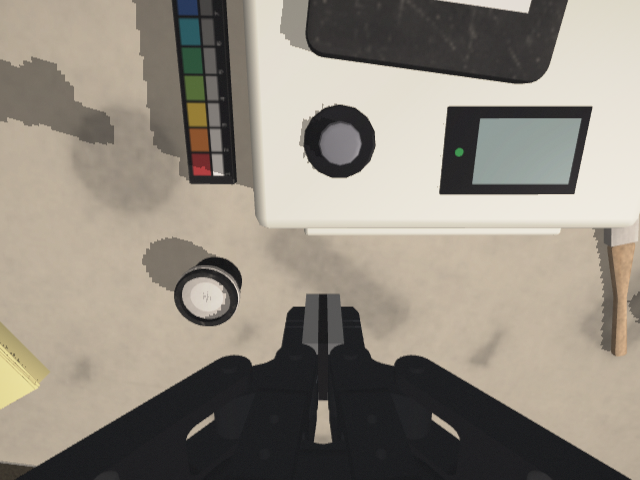

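The tray is home: its panel front is at 0.561 along the printer's x, against 0.5608 expected. The button is centred at pixel (339,142), which is (0.6615,-0.1722). Next I go over it and press.

```bash
python3 -m creep '[[0.03,0.002,0,0,0,0],[0.055,0.003,0,0,0,0],[0.065,0.003,0,0,0,0],[0.065,0.003,-0.02,0,0,0],[0.065,0.003,-0.04,0,0,0],[0.065,0.003,-0.05,0,0,0],[0.065,0.003,-0.054,0,0,0],[0.065,0.003,-0.058,0,0,0],[0.065,0.003,-0.061,0,0,0],[0.065,0.003,-0.061,0,0,0]]'
```

```text
t: 15.8
tool_pos: [0.6619, -0.1714, 0.0982]
tool_rot: [0.0, 0.996, 0.085, 0.0]
force: [-2.4, 0.1, 2.8]
finger_gap: -0.0003
grasp_force: 1.5
```

```bash
python3 -m creep '[[0,0,-0.001,0,0,0],[0,0,-0.002,0,0,0],[0,0,-0.003,0,0,0],[0,0,-0.0035,0,0,0],[0,0,-0.0035,0,0,0],[0,0,-0.0035,0,0,0],[0,0,-0.0035,0,0,0],[0,0,-0.0035,0,0,0],[0,0,-0.0035,0,0,0],[0,0,-0.0035,0,0,0]]'
```

```text
t: 17.05
tool_pos: [0.662, -0.1714, 0.0969]
tool_rot: [0.001, 0.996, 0.085, 0.001]
force: [-6.9, 1.9, 12.0]
finger_gap: -0.0002
grasp_force: 6.1
```

The button bottomed at 12 N. I'll lift away and check.

```bash
python3 -m creep '[[0,0,0.01,0,0,0],[0,0,0.03,0,0,0],[0,0,0.06,0,0,0],[-0.01,0,0.09,0,0,0],[-0.04,-0.01,0.1,0,0,0],[-0.08,-0.02,0.1,0,0,0],[-0.1,-0.03,0.1,0,0,0],[-0.1,-0.03,0.1,0,0,0],[-0.1,-0.03,0.1,0,0,0],[-0.1,-0.03,0.1,0,0,0]]'
python3 - <<'E'
from h import *
w=optics.snapshot("wrist");save(w,"w8.png")
P=pts(w,np.ones((480,640),bool)); x,y,z=P.T; ex=np.array([.9855,.169])
m=(x>.54)&(x<.64)&(y>-.36)&(y<-.13)&(abs(z-.062)<.003)
print("panel front",np.percentile(P[m][:,:2]@ex,[2,50,98]))
b=(np.hypot(x-.6615,y+.1722)<.007);print("button z",np.median(z[b]))
E
```

```text
t: 18.3
tool_pos: [0.5625, -0.2008, 0.1936]
tool_rot: [-0.0, 0.996, 0.086, -0.0]
force: [1.6, 1.0, -0.0]
finger_gap: -0.0002
grasp_force: 0.0
panel front [0.56137008 0.56503869 0.56850768]
button z 0.10247167031277102
```

View pics/w8.png

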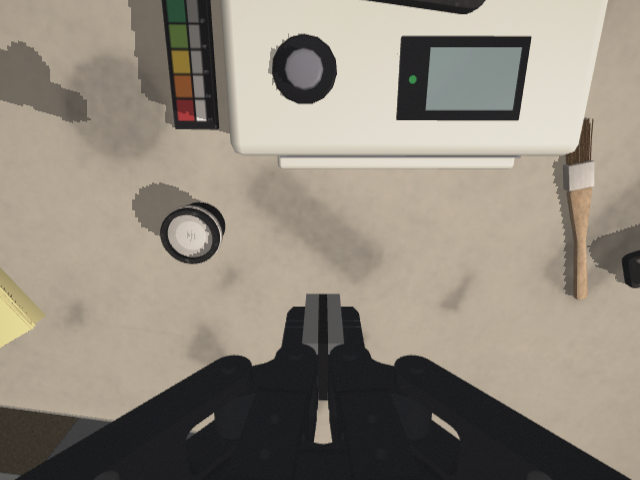

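The tray is home with its panel at (397,162), the button at (304,68) is released, the bystanders are undisturbed and the arm is clear.

```bash
python3 -c "
from cell import r
print(r.hand_in())"
```

```text
the job is handed in; nothing more can be done
None
```

The side guide is snug against the squared cards, the tray is pushed fully home, the button has been pressed down and released, and the job is handed in at about 18 s on the robot's clock.

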